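# Lay cheese tools in the kit tray in order of use, snug to the sprung stop

### The job

Lay the three cheese instruments flat across the kit tray, steel ends pointing away from the robot, in order of use starting from the end with the sprung stop: first the trier, then the knife, then the spatula. Then gently slide the row along the tray, without ramming it, until the handles touch side by side, with little sideways stagger, and the trier presses the sprung stop back a little, and leave the row so, with the stop resting against the trier. Leave the cheese, the label roll and the cup where they are.

Things in the scene. Friction and masses are not known exactly. Their poses are not given: they have to be found in the camera images.
- tray: Open aluminium kit tray fixed to the table: inside 170 (x) by 340 mm (y), walls 4 mm thick, 20 mm high, with a thin rim 12 mm wide outwards; its floor is level with the table. Origin: centre of the floor; +x across the tray, away from the robot; +y along it, to the end with the sprung stop. Dragging all three instruments over the floor takes 1 to 5 N.
- tray_end (a point): Middle of the tray's +y end wall, inside, on the floor. Before it a sprung stop, 19 mm high, all across the tray, is clamped at a place that varies and is NOT reported: its flat grey bumper faces -y, somewhere 35 to 95 mm before this wall. The bumper gives up to 12 mm to +y at 0.7 N/mm (8.4 N fully back) and springs back. Over 20 N on it is ramming.
- trier: Flat-sided white plastic bar handle, 85 long x 30 wide x 20 mm high, same on all three. About 80 g (56 to 104). Origin: middle of the handle's underside; +x from handle to steel end, z up. Grip across the 30 mm at the origin. Trier (cheese sampling probe): its dark steel end is a straight round rod 8 mm thick, tip at x = 100 mm.
- knife: Flat-sided white plastic bar handle, 85 long x 30 wide x 20 mm high, same on all three. About 80 g (56 to 104). Origin: middle of the handle's underside; +x from handle to steel end, z up. Grip across the 30 mm at the origin. Knife: its dark steel end is a flat blade 19 mm wide and 3 mm thick that ends in a point, tip at x = 90 mm.
- spatula: Flat-sided white plastic bar handle, 85 long x 30 wide x 20 mm high, same on all three. About 80 g (56 to 104). Origin: middle of the handle's underside; +x from handle to steel end, z up. Grip across the 30 mm at the origin. Spatula: its dark steel end is a flat paddle 29 mm wide and 3 mm thick on a 10 mm neck, with a round end, tip at x = 100 mm.
- trier_tip (a point): Tip of the trier's rod, 10 mm above the instrument's underside.
- knife_tip (a point): Point of the knife's blade, 10 mm above the instrument's underside.
- spatula_tip (a point): Round end of the spatula's paddle, 10 mm above the instrument's underside.
- cheese: Bystander: a wrapped block of cheese, 95 x 75 x 55 mm, origin at the centre of its underside.
- labels: Bystander: a roll of labels lying flat, 100 mm across, 40 mm high, origin at the centre of its underside.
- cup: Bystander: a steel cup, 80 mm across, 90 mm high, origin at the centre of its underside.
Mind the look-alikes: they are no part of the job. What is shaped like the spatula but green or yellow is not meant. What is shaped like the knife but purple is not meant.

How it is judged:
At the end, for the whole second after the job is handed in: All three lie at rest, flat (5 mm, 0.1 rad), across the tray within 0.17 rad, inside its walls, tips away from the robot; trier (centre 50 to 140 mm stopwards of the tray centre) pressed on by the stop (over 0.1 N), then knife, then spatula, neighbouring centres within 36 mm (30 is touching) (z of each of trier, knife, spatula in the frame of tray below 0.005 m and angle between each of trier, knife, spatula's own z axis and vertical below 0.1 rad and angle between the x axis of each of trier, knife, spatula and the x axis of tray, either way round below 0.17 rad and x of trier_tip in the frame of tray between 0.03 and 0.086 m and x of each of trier, knife, spatula in the frame of tray above -0.045 m and linear speed of each of trier, knife, spatula below 0.01 m/s and x of knife_tip in the frame of tray between 0.03 and 0.086 m and x of spatula_tip in the frame of tray between 0.03 and 0.086 m and y of trier in the frame of tray between 0.05 and 0.14 m and contact force between tray and trier above 0.1 N and y of knife in the frame of trier below -0.025 m and horizontal distance between knife and trier below 0.036 m and y of spatula in the frame of knife below -0.025 m and horizontal distance between spatula and knife below 0.036 m).
It fails at once if the row is rammed against the stop: more than 20 N between trier and tray (contact force between tray and trier above 20 N).
It fails at once if the cheese is moved more than 30 mm (distance of cheese from where it was at the start of the episode above 0.03 m).
It fails at once if the labels is moved more than 30 mm (distance of labels from where it was at the start of the episode above 0.03 m).
It fails at once if the cup is moved more than 30 mm (distance of cup from where it was at the start of the episode above 0.03 m).
It also fails if it takes over 72 s, if anything falls off the work surface, if the arm or the gripper's body presses on something with over 40 N, if the wrist force passes 120 N, or if a joint passes its speed limit or range.

### The arm

A 6-joint arm with a two-finger parallel gripper is mounted at the origin on the work surface. World frame = base frame: x ahead of the robot, y to its left, z up, the work surface at z = 0. Lengths are in m, angles in rad, forces in N, time in s.
With the tool pointing down it reaches from about 0.25 to 0.725 m from the base axis. Payload 9.7 kg.
Tool frame: the origin (TCP) lies at the very end of the fingers, on their centre line; the grasp point (between the pads) lies 19 mm behind it; z points along the fingers, y is the line along which they close (so a half turn about z gives the same grasp; the last joint's range is limited). The gripper opens to 85 mm and grips with 20 to 120 N. Pads are 22 mm wide; open, the fingers measure 114 mm over their backs; the gripper's body (76 mm by 85 mm) begins 54 mm behind the grasp point. The pads swing forward as they close: fully open they stand 13 mm farther back than shut.
Start: joints at [-1.34, 0.087, 0.176, 1.66, 0, 1.571], TCP at [0.126, -0.535, 0.231] pointing down, gripper open.
Joint ranges: [-3.13, 3.13], [-0.85, 1.81], [-1.15, 1.24], [-2.2, 2.28], [-1.44, 1.52], [-3.14, 3.14]. Speed limits (rad/s): [2.22, 2.22, 2.57, 3.14, 3.14, 3.14].

### API

Orientations are given as a unit quaternion [x, y, z, w].
In Python, from bench import robot gives the robot as it stands.
- The arm moves only by the tool arm_command, never from a script. Its argument "targets" is a list of rows, each a list of 3 entries, a list of its own where there are three numbers: the shift along the tool's x, y, z in cm, then the turn, a rotation vector about the tool's x, y, z in rad, then the closure, from 0 (fully open) to 1 (shut). In form: [[[tx, ty, tz], [wx, wy, wz], gripper], ...]. A call has 1 to 20 rows; each row shifts and turns the commanded pose from where the row before left it, along the tool's axes as they then stand; what a row does not reach is not made up. A row lasts 1/8 s, in which the tool goes at most 62.5 mm and 10.7 degrees, less where a joint would pass 70% of its speed; a pose out of reach is approached as far as the arm can. A call is refused whole if a number of a shift passes 6.25 or a number of a turn 0.188, either way. A call with a gripper value outside its range is refused whole. The fingers move at their own pace and stop on an object; "grip_force" is the grip in N (left out, the last holds). Time passes only in rows, so rows that do not move let the fingers close. It gives the time, the measured TCP pose, the force, the opening and the grip force at its end, in the units of the state.
- robot.state(): the state, without advancing time (a new reading comes with each control period).
- robot.get_image(name): name is "side" or "top"; returns a dict with "img" (480x640x3 uint8, red, green, blue), "vfov" (degrees; the focal length in pixels is half the picture's height over the tangent of half this angle, whatever the lens; pixels are square), "cx", "cy" (the principal point, pixels), "world_from_camera" (4x4, takes a point from camera to world coordinates). Camera axes: x right, y down, z forward; pixel columns grow to the right and rows downward; lengths in m; the calibration is good to about 2 mm. A picture is of the moment at which its call begins. There is no depth.
- robot.close_job(): hands the job in; it is judged then, once.
The state is a dict: "time_s": time; "joint_positions": joint angles; "dq": joint speeds; "effort": joint torques, N m; "eef_pos": TCP position; "ee_rot": TCP orientation; "wrist_force": force on the tool from outside, world axes, zero at the start; "moment": the same for the moment, N m; "opening": opening from 0.0 (shut) to 1.0 (fully open); "grasp_force": force on a finger pad.
Only numpy, scipy, OpenCV 4.12 (cv2) and the standard library are available. Lean on these libraries where they do the work, as an engineer would, in place of code of your own. Each camera call takes 0.05 s, during which the arm holds its last target. There are 200 camera calls.

## Working session

There is one attempt and no reset: what is moved stays moved. The work goes in short steps, Python scripts to look and compute and a tool call to move; the robot and the scene stay as the last step left them, time stands still between calls to the robot, and variables do not carry over. Pictures are saved under pics/ and viewed, at most 10 in all, crops included, and the job is handed in when it is done.

Besides the shell and the picture viewer there is one more tool, called after "Call:" as name(argument=value, ...) on one line, values as JSON. arm_command: Moves the arm, as the interface text tells. Its arguments: {"type":"object","properties":{"targets":{"type":"array","items":{"type":"array"}},"grip_force":{"type":"number"}},"required":["targets"]}

```bash
mkdir -p pics; cat > h.py <<'E'
import numpy as np, cv2
from bench import robot
def cam(n,f=None):
    d=robot.get_image(n)
    if f: cv2.imwrite('pics/'+f,d['img'][:,:,::-1])
    return d
def ray(d,u,v,z):
    f=240/np.tan(np.radians(d['vfov']/2)); T=np.array(d['world_from_camera'])
    r=T[:3,:3]@np.array([(u-d['cx'])/f,(v-d['cy'])/f,1]); o=T[:3,3]
    return o+r*(z-o[2])/r[2]
E
python3 - <<'E'
from h import *
d=cam('top','top0.png'); e=cam('side','side0.png')
for k in (d,e): print(k['vfov'],k['cx'],k['cy'],np.round(k['world_from_camera'],3).tolist())
print(robot.state())
E
```

```text
56.42866168692455 313.2172762020012 230.97664947264727 [[-0.025, -0.983, 0.182, 0.286], [-1.0, 0.024, -0.009, 0.008], [0.005, -0.183, -0.983, 1.177], [0.0, 0.0, 0.0, 1.0]]
42.903369179316606 309.30253641731383 242.80680810661974 [[-0.835, -0.299, 0.462, -0.174], [-0.55, 0.447, -0.705, 1.029], [0.004, -0.843, -0.537, 0.832], [0.0, 0.0, 0.0, 1.0]]
{'time_s': 0.1, 'joint_positions': array([-1.33999122e+00,  8.74584162e-02,  1.75231815e-01,  1.65980110e+00,
        1.17296734e-05,  1.57080607e+00]), 'dq': array([-3.70585712e-04, -1.69748768e-03,  1.85136624e-03, -1.49605865e-03,
       -6.79906138e-06, -1.34171126e-03]), 'effort': array([ 8.75840997e-04, -5.21560407e+01,  4.65652907e+01,  1.58894254e-02,
       -5.68098741e-07, -8.10446068e-06]), 'eef_pos': array([ 0.12577718, -0.53522392,  0.2306341 ]), 'ee_rot': array([ 9.93348885e-01,  1.15141707e-01, -6.50713984e-05, -6.12266714e-04]), 'wrist_force': array([ 0.11828984, -0.07956555,  0.37049826]), 'moment': array([-0.0384718 , -0.01795501,  0.01738605]), 'grasp_force': 0.0, 'opening': 0.9959536249449854}
```

View pics/top0.png

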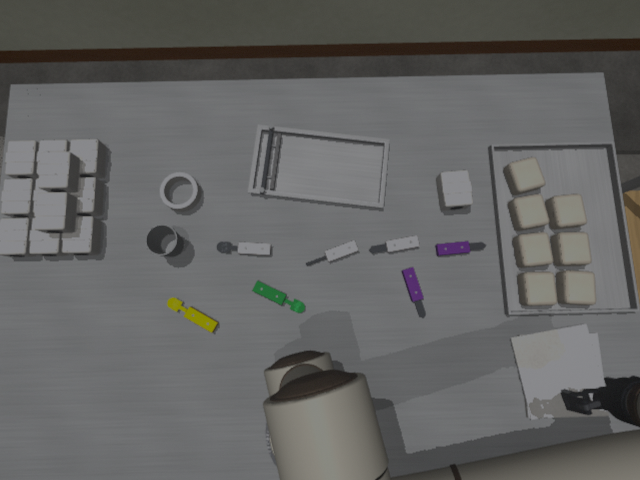

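View pics/side0.png

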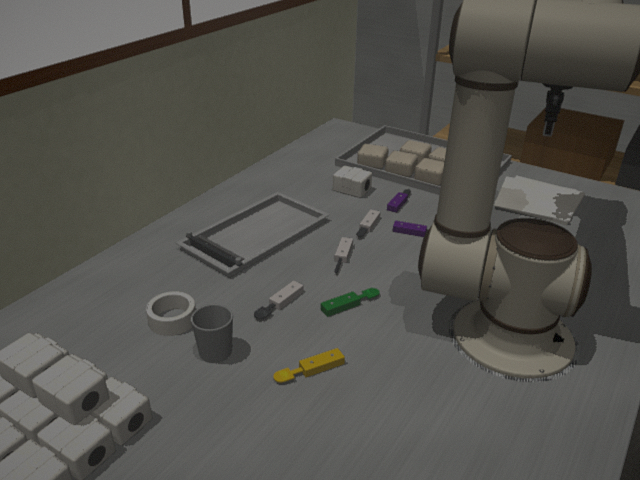

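The tray is at about (320,167) in the top view, with the stop at its left end (272,165). White-handled candidates are (254,249), (341,252) and (402,244). The look-alikes are yellow spatula (201,318), green spatula (270,293), purple knives (453,249) and (413,285). One close crop will settle which white handle is which.

```bash
cat >> h.py <<'E'
def handles(d,box,thr=None,zt=0.02):
    """white handles in box (u0,v0,u1,v1): world centre/angle of the top face"""
    u0,v0,u1,v1=box; g=d['img'][v0:v1,u0:u1].min(2)
    t,m=cv2.threshold(g,0,255,cv2.THRESH_OTSU) if thr is None else cv2.threshold(g,thr,255,cv2.THRESH_BINARY)
    out=[]
    for c in cv2.findContours(m,cv2.RETR_EXTERNAL,cv2.CHAIN_APPROX_NONE)[0]:
        if cv2.contourArea(c)<150: continue
        p=c[:,0]+[u0,v0]
        w=np.array([ray(d,a,b,zt)[:2] for a,b in p],np.float32)
        (x,y),(a,b),th=cv2.minAreaRect(w*1000)
        if a<b: a,b,th=b,a,th+90
        out.append((round(x),round(y),round(a),round(b),round(th%180),p.mean(0).round()))
    return t,out
E
python3 - <<'E'
from h import *
d=cam('top')
im=d['img'][225:275,205:425]; cv2.imwrite('pics/c0.png',cv2.resize(im[:,:,::-1],(792,180),interpolation=cv2.INTER_CUBIC))
i2=d['img'][115:215,240:400]; i2=cv2.resize(i2[:,:,::-1],(792,495),interpolation=cv2.INTER_CUBIC)
i1=cv2.resize(im[:,:,::-1],(792,180)); v=np.vstack([i1,i2[:420]]);cv2.imwrite('pics/c1.png',np.clip(v*1.6,0,255))
print(*handles(d,(210,230,430,270)),sep='\n')
for t in (150,170,190):print(t,handles(d,(210,230,430,270),t)[1])
E
```

```text
90.0
[(451, -19, 577, 103, 89, array([320., 249.]))]
150 []
170 []
190 [][ WARN:0@1.281] global loadsave.cpp:1063 imwrite_ Unsupported depth image for selected encoder is fallbacked to CV_8U.
```

View pics/c1.png

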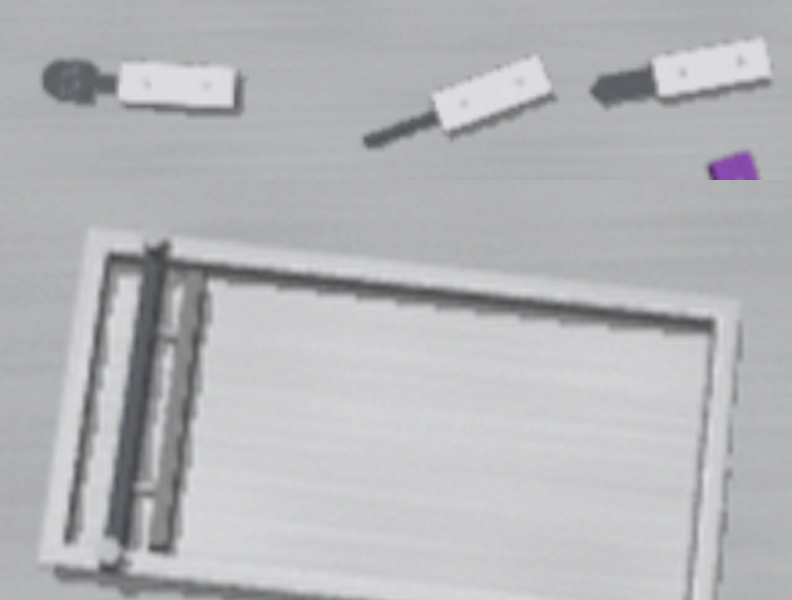

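The crop shows spatula at left (handle 254,249), trier with round rod in the middle (341,252), and knife at right (402,244). The stop's bumper runs from about (281,134) to (275,190), and the rest of the tray is empty.

```bash
python3 - <<'E'
from h import *
d=cam('top')
for t in (125,132,140):print(t,*handles(d,(210,230,430,270),t)[1],sep='\n')
R=[ray(d,*p,.02)[:2] for p in [(257.8,125.1),(389.5,139.2),(247.7,192.8)]]
print(np.round(R,4).tolist(), np.linalg.norm(R[1]-R[0]),np.linalg.norm(R[2]-R[0]))
c,(w,l),th=cv2.minAreaRect(np.float32(R+[R[1]+R[2]-R[0]])*1000);print('tray',c,w,l,th)
# tray +y points from R1 to R0
yy=(R[0]-R[1]);yy/=np.linalg.norm(yy);xx=np.array([yy[1],-yy[0]]);C=(R[1]+R[2])/2;print('C',C,'x',xx,'y',yy)
for p in [(281.8,133.6),(274.7,189.7),(279,134)]:
    q=ray(d,*p,.019)[:2]-C;print(q@xx,q@yy)
E
```

```text
125
(460, 154, 81, 28, 85, array([254., 248.]))
(448, -75, 82, 27, 109, array([341., 250.]))
(463, -236, 83, 28, 98, array([402., 243.]))
132
(459, 155, 79, 25, 85, array([253., 248.]))
(447, -74, 80, 25, 110, array([341., 250.]))
(462, -235, 80, 25, 99, array([402., 243.]))
140
[[0.8003, 0.1419], [0.7509, -0.2183], [0.6084, 0.1694]] 0.36359891052604704 0.19383765852545684
tray (679.692138671875, -24.46832275390625) 364.7395324707031 193.8343048095703 82.19628143310547
C [ 0.67969209 -0.02446831] x [ 0.99073905 -0.13577972] y [0.13577972 0.99073905]
0.08017972278563992 0.11270016285620478
-0.0800479339673704 0.11190371953358116
0.07815860274943802 0.1201865319532805
```

Call:
arm_command(targets=[[[4.2,-3.74,0],[0,0,0],0],[[4.2,-3.74,0],[0,0,0],0],[[4.2,-3.74,0],[0,0,0],0],[[4.2,-3.74,0],[0,0,0],0],[[4.2,-3.74,0],[0,0,0],0],[[4.2,-3.74,0],[0,0,0],0],[[4.2,-3.74,0],[0,0,0],0],[[4.2,-3.74,0],[0,0,0],0],[[4.2,-3.74,0],[0,0,0],0],[[4.2,-3.74,0],[0,0,0],0],[[0,0,0],[0,0,0],0],[[0,0,0],[0,0,0],0]], grip_force=30)

```text
time_s: 1.7
eef_pos: [0.4489, -0.0753, 0.2311]
ee_rot: [0.993, 0.116, -0.0, 0.0]
wrist_force: [-0.5, -0.2, -0.6]
opening: 0.995
grasp_force: 0.0
```

```bash
cat >> h.py <<'E'
from scipy.spatial.transform import Rotation as Ro
def go(x,y,z,deg,n=None):
    """print: needed turn about tool z, and total shift (cm) in current and in turned tool axes"""
    s=robot.state(); R=Ro.from_quat(s['ee_rot']).as_matrix(); al=np.arctan2(R[1,0],R[0,0])
    da=(np.radians(deg)-al+np.pi)%(2*np.pi)-np.pi
    dp=np.array([x,y,z])-s['eef_pos']; R2=R@Ro.from_rotvec([0,0,-da]).as_matrix()
    print('t',s['time_s'],'pos',s['eef_pos'].round(4),'alpha',np.degrees(al).round(1),'q',s['joint_positions'].round(2),'F',s['wrist_force'].round(1),'open',round(s['opening'],3))
    print('wz',-da.round(3),'shift now',(R.T@dp*100).round(2),'after turn',(R2.T@dp*100).round(2),'tilt',R[2].round(4))
E
python3 -c "
from h import *
go(.448,-.075,.12,109.5)"
```

```text
t 1.7 pos [ 0.4489 -0.0753  0.2311] alpha 13.3 q [-0.17 -0.14 -0.04  1.66 -0.    2.74] F [-0.5 -0.2 -0.6] open 0.995
wz -1.679 shift now [-0.07 -0.05 11.11] after turn [ 0.05 -0.07 11.11] tilt [-7.e-04 -0.e+00 -1.e+00]
```

Call:
arm_command(targets=[[[0,0,0.5],[0,0,-0.18],0],[[0,0,0.5],[0,0,-0.18],0],[[0,0,0.5],[0,0,-0.18],0],[[0,0,0.5],[0,0,-0.18],0],[[0,0,0.5],[0,0,-0.18],0],[[0,0,0.5],[0,0,-0.18],0],[[0,0,0.5],[0,0,-0.18],0],[[0,0,0.5],[0,0,-0.18],0],[[0,0,0.5],[0,0,-0.18],0],[[0,0,0.5],[0,0,-0.18],0],[[0,0,0.5],[0,0,-0.18],0],[[0,0,0.5],[0,0,-0.18],0],[[0,0,0.5],[0,0,-0.18],0],[[0,0,0.5],[0,0,-0.18],0],[[0,0,0.5],[0,0,-0.18],0],[[0,0,0.5],[0,0,-0.18],0],[[0,0,0.5],[0,0,-0.18],0],[[0,0,0.5],[0,0,-0.18],0],[[0,0,0.5],[0,0,-0.18],0],[[0,0,0.5],[0,0,-0.18],0]])

```text
time_s: 4.2
eef_pos: [0.4485, -0.0767, 0.1314]
ee_rot: [-0.339, 0.941, -0.0, 0.0]
wrist_force: [0.1, 0.7, 0.4]
opening: 1.001
grasp_force: 0.0
```

Call:
arm_command(targets=[[[0,0,1],[0,0,-0.18],0],[[0,0,1],[0,0,-0.18],0],[[0,0,1],[0,0,-0.18],0],[[0,0,1],[0,0,-0.18],0],[[0,0,1],[0,0,-0.18],0],[[0,0,1],[0,0,-0.18],0],[[0,0,0],[0,0,-0.14],0],[[0,0,0],[0,0,0],0]])

```text
time_s: 5.2
eef_pos: [0.4486, -0.0765, 0.0714]
ee_rot: [0.815, -0.579, 0.0, 0.0]
wrist_force: [0.4, 0.5, -0.3]
opening: 1.0
grasp_force: 0.0
```

```bash
python3 -c "
from h import *
go(.4475,-.0745,.004,289.5)
d=cam('top','g1.png');im=d['img'][190:290,240:440,::-1];cv2.imwrite('pics/g1.png',np.clip(cv2.resize(im,(800,400))*1.5,0,255).astype('uint8'))"
```

```text
t 5.2 pos [ 0.4486 -0.0765  0.0714] alpha -70.8 q [-0.17 -0.14 -0.36  1.36 -0.   -2.07] F [ 0.4  0.5 -0.3] open 1.0
wz -0.005 shift now [-0.22  0.04  6.74] after turn [-0.22  0.04  6.74] tilt [ 2.e-04 -0.e+00 -1.e+00]
```

View pics/g1.png

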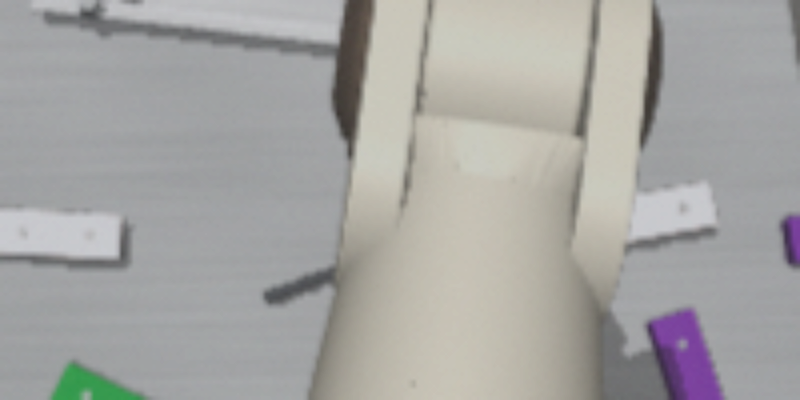

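The picture shows the arm hiding the trier handle, with only the rod tip visible at (270,297), so it gives no check. I'll descend and grasp.

Call:
arm_command(targets=[[[-0.2,0,1],[0,0,0],0],[[0,0,1],[0,0,0],0],[[0,0,1],[0,0,0],0],[[0,0,1],[0,0,0],0],[[0,0,1],[0,0,0],0],[[0,0,1],[0,0,0],0],[[0,0,0.7],[0,0,0],0],[[0,0,0],[0,0,0],1],[[0,0,0],[0,0,0],1],[[0,0,0],[0,0,0],1],[[0,0,0],[0,0,0],1],[[0,0,0],[0,0,0],1],[[0,0,0],[0,0,0],1],[[0,0,0],[0,0,0],1]])

```text
time_s: 7.0
eef_pos: [0.4488, -0.0735, 0.0048]
ee_rot: [0.816, -0.578, 0.0, -0.0]
wrist_force: [-1.2, 0.3, 6.1]
opening: 0.339
grasp_force: 31.3
```

```bash
python3 -c "
from h import *
C=np.array([.680,-.0245]);xx=np.array([.9907,-.1358]);yy=np.array([.1358,.9907])
for n,ty,tx in (('trier',.07,-.032),('knife',.0,-.032),('spat',-.07,-.032)):
  print(n,C+tx*xx+ty*yy)
p=C-.032*xx+.07*yy
go(*p,.004,172.2)"
```

```text
trier [0.6578036 0.0491946]
knife [ 0.6482976 -0.0201544]
spat [ 0.6387916 -0.0895034]
t 7.0 pos [ 0.4488 -0.0735  0.0048] alpha -70.6 q [-0.16 -0.11 -0.46  1.22 -0.   -2.07] F [-1.2  0.3  6.1] open 0.339
wz 2.045 shift now [ -4.63 -23.78   0.1 ] after turn [-19.04  14.99   0.1 ] tilt [ 5.e-04 -8.e-04 -1.e+00]
```

Call:
arm_command(targets=[[[0,0,-1.5],[0,0,0],1],[[0,0,-2],[0,0,0.1],1],[[0,0,-2],[0,0,0.17],1],[[0,0,-1.5],[0,0,0.18],1],[[0,0,0],[0,0,0.18],1],[[0,0,0],[0,0,0.18],1],[[0,0,0],[0,0,0.18],1],[[0,0,0],[0,0,0.18],1],[[0,0,0],[0,0,0.18],1],[[0,0,0],[0,0,0.18],1],[[0,0,0],[0,0,0.18],1],[[0,0,0],[0,0,0.18],1],[[0,0,0],[0,0,0.155],1]])

```text
time_s: 8.62
eef_pos: [0.4484, -0.0733, 0.0749]
ee_rot: [0.071, 0.998, 0.0, 0.0]
wrist_force: [0.0, -0.2, -0.7]
opening: 0.342
grasp_force: 30.6
```

Call:
arm_command(targets=[[[-2.72,2.14,0],[0,0,0],1],[[-2.72,2.14,0],[0,0,0],1],[[-2.72,2.14,0],[0,0,0],1],[[-2.72,2.14,0],[0,0,0],1],[[-2.72,2.14,0],[0,0,0],1],[[-2.72,2.14,0],[0,0,0],1],[[-2.72,2.14,0],[0,0,0],1],[[0,0,0],[0,0,0],1],[[0,0,0],[0,0,0],1]])

```text
time_s: 9.75
eef_pos: [0.6569, 0.0491, 0.0743]
ee_rot: [0.068, 0.998, -0.0, -0.0]
wrist_force: [0.0, -0.5, -0.3]
opening: 0.344
grasp_force: 30.6
```

```bash
python3 -c "
from h import *
d=cam('side','s1.png');im=d['img'][120:300,160:400,::-1];cv2.imwrite('pics/s1.png',np.clip(cv2.resize(im,(800,600))*1.5,0,255).astype('uint8'))
go(.6578,.0492,.0055,172.2)"
```

```text
t 9.8 pos [0.6568 0.0489 0.0745] alpha 172.2 q [ 0.07  0.34  0.17  1.4  -0.    0.21] F [-0.1 -0.  -0.3] open 0.344
wz 0.0 shift now [-0.1   0.04  6.9 ] after turn [-0.1   0.04  6.9 ] tilt [ 5.e-04 -2.e-04 -1.e+00]
```

View pics/s1.png

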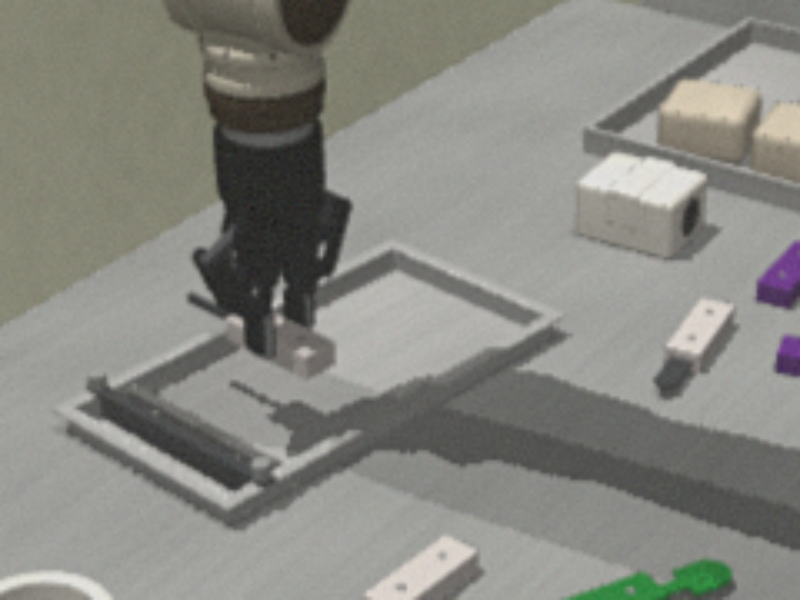

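The picture shows the trier held near the handle's middle (285,345), with the rod pointing away over the tray and the stop at lower left. I'll lower it 10 mm farther from the stop.

Call:
arm_command(targets=[[[-0.1,-0.9,1.2],[0,0,0],1],[[0,0,1.2],[0,0,0],1],[[0,0,1.2],[0,0,0],1],[[0,0,1.2],[0,0,0],1],[[0,0,1],[0,0,0],1],[[0,0,0.6],[0,0,0],1],[[0,0,0.5],[0,0,0],1],[[0,0,0],[0,0,0],1],[[0,0,0],[0,0,0],0.5],[[0,0,0],[0,0,0],0.5],[[0,0,0],[0,0,0],0.5],[[0,0,-1],[0,0,0],0.5],[[0,0,-2],[0,0,0],0.5],[[0,0,-2],[0,0,0],0.5],[[0,0,-2],[0,0,0],0.5]])

```text
time_s: 11.68
eef_pos: [0.6576, 0.0403, 0.0776]
ee_rot: [0.068, 0.998, 0.0, 0.001]
wrist_force: [-0.3, -0.0, 0.5]
opening: 0.501
grasp_force: 0.0
```

```bash
python3 -c "
from h import *
go(.4625,-.2355,.005,278.5)"
```

```text
t 11.675 pos [0.6576 0.0403 0.0776] alpha 172.2 q [ 0.06  0.34  0.18  1.41 -0.    0.2 ] F [-0.3 -0.   0.5] open 0.501
wz -1.855 shift now [ 15.6  -29.96   7.23] after turn [24.39 23.38  7.23] tilt [-1.5e-03  3.0e-04 -1.0e+00]
```

Call:
arm_command(targets=[[[2.23,-4.28,0],[0,0,0],0.5],[[2.23,-4.28,0],[0,0,0],0.3],[[2.23,-4.28,0],[0,0,0],0],[[2.23,-4.28,0],[0,0,0],0],[[2.23,-4.28,0],[0,0,0],0],[[2.23,-4.28,0],[0,0,0],0],[[2.23,-4.28,0],[0,0,0],0],[[0,0,0.2],[0,0,-0.17],0],[[0,0,0.2],[0,0,-0.17],0],[[0,0,0.2],[0,0,-0.17],0],[[0,0,0.2],[0,0,-0.17],0],[[0,0,0.2],[0,0,-0.17],0],[[0,0,0.2],[0,0,-0.17],0],[[0,0,0.2],[0,0,-0.17],0],[[0,0,0.2],[0,0,-0.17],0],[[0,0,0.2],[0,0,-0.17],0],[[0,0,0.2],[0,0,-0.17],0],[[0,0,0],[0,0,-0.155],0],[[0,0,0],[0,0,0],0]])

```text
time_s: 14.05
eef_pos: [0.4623, -0.2356, 0.0563]
ee_rot: [0.757, -0.653, 0.0, -0.0]
wrist_force: [-0.3, -0.7, -0.4]
opening: 1.0
grasp_force: 0.0
```

```bash
python3 -c "
from h import *
go(.4625,-.2355,.0055,278.5)
d=cam('top');im=d['img'][110:220,240:400,::-1];cv2.imwrite('pics/t2.png',np.clip(cv2.resize(im,(800,550))*1.5,0,255).astype('uint8'))"
```

```text
t 14.05 pos [ 0.4623 -0.2356  0.0563] alpha -81.6 q [-0.47  0.02 -0.24  1.32  0.   -2.19] F [-0.3 -0.7 -0.4] open 1.0
wz -0.001 shift now [-0.01 -0.02  5.08] after turn [-0.01 -0.02  5.08] tilt [ 6.e-04 -8.e-04 -1.e+00]
```

View pics/t2.png

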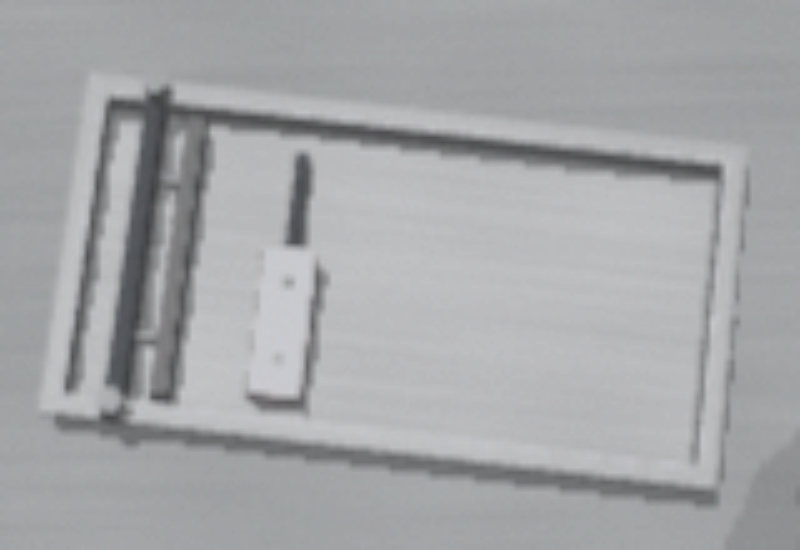

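The trier lies straight across the tray, with its handle at (282,322) in the crop and its rod pointing away from the robot. Next I'll grasp the knife.

Call:
arm_command(targets=[[[0,0,1],[0,0,0],0],[[0,0,1],[0,0,0],0],[[0,0,1],[0,0,0],0],[[0,0,1],[0,0,0],0],[[0,0,1.05],[0,0,0],0],[[0,0,0],[0,0,0],1],[[0,0,0],[0,0,0],1],[[0,0,0],[0,0,0],1],[[0,0,0],[0,0,0],1],[[0,0,0],[0,0,0],1],[[0,0,0],[0,0,0],1],[[0,0,0],[0,0,0],1]])

```text
time_s: 15.6
eef_pos: [0.4624, -0.2357, 0.0054]
ee_rot: [0.758, -0.653, 0.001, -0.0]
wrist_force: [-0.9, -0.3, 6.6]
opening: 0.344
grasp_force: 30.8
```

```bash
python3 -c "
from h import *
C=np.array([.680,-.0245]);xx=np.array([.9907,-.1358]);yy=np.array([.1358,.9907])
p=C-.03*xx-.01*yy
go(*p,.006,172.2)"
```

```text
t 15.6 pos [ 0.4624 -0.2357  0.0054] alpha -81.5 q [-0.47  0.05 -0.31  1.22  0.   -2.19] F [-0.9 -0.3  6.6] open 0.344
wz 1.855 shift now [-17.55 -21.49  -0.05] after turn [-15.7   22.88  -0.05] tilt [ 6.e-04 -1.e-03 -1.e+00]
```

Call:
arm_command(targets=[[[0,0,-1.5],[0,0,0],1],[[0,0,-2],[0,0,0.1],1],[[0,0,-2],[0,0,0.18],1],[[0,0,-1.5],[0,0,0.18],1],[[0,0,0],[0,0,0.18],1],[[0,0,0],[0,0,0.18],1],[[0,0,0],[0,0,0.18],1],[[0,0,0],[0,0,0.18],1],[[0,0,0],[0,0,0.18],1],[[0,0,0],[0,0,0.18],1],[[0,0,0],[0,0,0.18],1],[[0,0,0],[0,0,0.135],1]])

```text
time_s: 17.1
eef_pos: [0.4618, -0.2354, 0.0754]
ee_rot: [0.07, 0.998, 0.0, -0.0]
wrist_force: [-0.4, 0.2, -0.2]
opening: 0.343
grasp_force: 30.1
```

Call:
arm_command(targets=[[[-2.25,3.27,0],[0,0,0],1],[[-2.25,3.27,0],[0,0,0],1],[[-2.25,3.27,0],[0,0,0],1],[[-2.25,3.27,0],[0,0,0],1],[[-2.25,3.27,0],[0,0,0],1],[[-2.25,3.27,0],[0,0,0],1],[[-2.2,3.26,0],[0,0,0],1],[[0,0,0],[0,0,0],1],[[0,0,0],[0,0,0],1]])

```text
time_s: 18.23
eef_pos: [0.6481, -0.0302, 0.0749]
ee_rot: [0.068, 0.998, -0.0, -0.0]
wrist_force: [-0.3, 0.3, -0.1]
opening: 0.341
grasp_force: 30.1
```

```bash
python3 -c "
from h import *
C=np.array([.680,-.0245]);xx=np.array([.9907,-.1358]);yy=np.array([.1358,.9907])
p=C-.03*xx-.01*yy
go(*p,.006,172.2)"
```

```text
t 18.225 pos [ 0.6481 -0.0302  0.0749] alpha 172.2 q [-0.05  0.32  0.14  1.4  -0.    0.09] F [-0.3  0.3 -0.1] open 0.341
wz 0.001 shift now [-0.09 -0.    6.89] after turn [-0.09 -0.    6.89] tilt [ 7.e-04 -3.e-04 -1.e+00]
```

Call:
arm_command(targets=[[[-0.1,0,1.2],[0,0,0],1],[[0,0,1.2],[0,0,0],1],[[0,0,1.2],[0,0,0],1],[[0,0,1.2],[0,0,0],1],[[0,0,1],[0,0,0],1],[[0,0,0.6],[0,0,0],1],[[0,0,0.45],[0,0,0],1],[[0,0,0],[0,0,0],1],[[0,0,0],[0,0,0],0.5],[[0,0,0],[0,0,0],0.5],[[0,0,0],[0,0,0],0.5],[[0,0,-1],[0,0,0],0.5],[[0,0,-2],[0,0,0],0.5],[[0,0,-2],[0,0,0],0.5],[[0,0,-2],[0,0,0],0.5]])

```text
time_s: 20.1
eef_pos: [0.6499, -0.0302, 0.0786]
ee_rot: [0.068, 0.998, 0.0, 0.001]
wrist_force: [-0.0, -1.0, 0.4]
opening: 0.501
grasp_force: 0.0
```

```bash
python3 -c "
from h import *
go(.4595,.1545,.0055,265)"
```

```text
t 20.1 pos [ 0.6499 -0.0302  0.0786] alpha 172.2 q [-0.05  0.32  0.15  1.4   0.    0.09] F [-0.  -1.   0.4] open 0.501
wz -1.619 shift now [21.37 15.72  7.28] after turn [-16.74  20.58   7.28] tilt [-1.5e-03  1.0e-04 -1.0e+00]
```

Call:
arm_command(targets=[[[3.56,2.62,0],[0,0,0],0.5],[[3.56,2.62,0],[0,0,0],0.3],[[3.56,2.62,0],[0,0,0],0],[[3.56,2.62,0],[0,0,0],0],[[3.56,2.62,0],[0,0,0],0],[[3.57,2.62,0],[0,0,0],0],[[0,0,0.2],[0,0,-0.18],0],[[0,0,0.2],[0,0,-0.18],0],[[0,0,0.2],[0,0,-0.18],0],[[0,0,0.2],[0,0,-0.18],0],[[0,0,0.2],[0,0,-0.18],0],[[0,0,0.2],[0,0,-0.18],0],[[0,0,0.2],[0,0,-0.18],0],[[0,0,0.2],[0,0,-0.18],0],[[0,0,0.2],[0,0,-0.18],0],[[0,0,0.2],[0,0,0],0],[[0,0,0],[0,0,0],0]])

```text
time_s: 22.22
eef_pos: [0.4591, 0.1545, 0.0568]
ee_rot: [-0.674, 0.738, -0.0, 0.0]
wrist_force: [0.4, 0.3, 0.7]
opening: 0.998
grasp_force: 0.0
```

```bash
python3 -c "
from h import *
go(.4595,.1545,.0055,265)"
```

```text
t 22.225 pos [0.4591 0.1545 0.0568] alpha -95.2 q [ 0.32 -0.07 -0.31  1.32 -0.   -1.16] F [0.4 0.3 0.7] open 0.998
wz -0.003 shift now [ 0.   -0.03  5.13] after turn [ 0.   -0.03  5.13] tilt [-2.e-04 -4.e-04 -1.e+00]
```

Call:
arm_command(targets=[[[0,0,1],[0,0,0],0],[[0,0,1],[0,0,0],0],[[0,0,1],[0,0,0],0],[[0,0,1],[0,0,0],0],[[0,0,1.1],[0,0,0],0],[[0,0,0],[0,0,0],1],[[0,0,0],[0,0,0],1],[[0,0,0],[0,0,0],1],[[0,0,0],[0,0,0],1],[[0,0,0],[0,0,0],1],[[0,0,0],[0,0,0],1],[[0,0,0],[0,0,0],1]])

```text
time_s: 23.72
eef_pos: [0.4594, 0.1546, 0.0059]
ee_rot: [-0.676, 0.737, -0.0, 0.001]
wrist_force: [-0.2, -0.2, 5.4]
opening: 0.342
grasp_force: 31.2
```

Call:
arm_command(targets=[[[0,0,-1.5],[0,0,0],1],[[0,0,-2],[0,0,0.1],1],[[0,0,-2],[0,0,0.18],1],[[0,0,-1.5],[0,0,0.18],1],[[0,0,0],[0,0,0.18],1],[[0,0,0],[0,0,0.18],1],[[0,0,0],[0,0,0.18],1],[[0,0,0],[0,0,0.18],1],[[0,0,0],[0,0,0.18],1],[[0,0,0],[0,0,0.18],1],[[0,0,0],[0,0,0.08],1],[[0,0,0],[0,0,0],1]])

```text
time_s: 25.22
eef_pos: [0.459, 0.1545, 0.0758]
ee_rot: [0.068, 0.998, 0.0, 0.0]
wrist_force: [-0.0, 0.3, -0.9]
opening: 0.345
grasp_force: 30.5
```

```bash
python3 -c "
from h import *
C=np.array([.680,-.0245]);xx=np.array([.9907,-.1358]);yy=np.array([.1358,.9907])
p=C-.03*xx-.08*yy
go(*p,.006,172.2)"
```

```text
t 25.225 pos [0.459  0.1545 0.0758] alpha 172.3 q [ 0.32 -0.07 -0.28  1.36  0.    0.46] F [-0.   0.3 -0.9] open 0.345
wz 0.001 shift now [-21.3  -22.76   6.99] after turn [-21.32 -22.73   6.99] tilt [-1.e-04  1.e-04 -1.e+00]
```

Call:
arm_command(targets=[[[-2.66,-2.84,0],[0,0,0],1],[[-2.66,-2.84,0],[0,0,0],1],[[-2.66,-2.84,0],[0,0,0],1],[[-2.66,-2.84,0],[0,0,0],1],[[-2.66,-2.84,0],[0,0,0],1],[[-2.66,-2.84,0],[0,0,0],1],[[-2.66,-2.84,0],[0,0,0],1],[[-2.7,-2.85,0],[0,0,0],1],[[0,0,0],[0,0,0],1],[[0,0,0],[0,0,0],1],[[0,0,1.2],[0,0,0],1],[[0,0,1.2],[0,0,0],1],[[0,0,1.2],[0,0,0],1],[[0,0,1.2],[0,0,0],1],[[0,0,1],[0,0,0],1],[[0,0,0.6],[0,0,0],1],[[0,0,0.5],[0,0,0],1],[[0,0,0],[0,0,0],1]])

```text
time_s: 27.48
eef_pos: [0.6397, -0.0996, 0.0064]
ee_rot: [0.068, 0.998, -0.0, 0.0]
wrist_force: [-0.5, -0.2, -0.3]
opening: 0.341
grasp_force: 30.5
```

Call:
arm_command(targets=[[[0,0,0],[0,0,0],0.5],[[0,0,0],[0,0,0],0.5],[[0,0,0],[0,0,0],0.5],[[0,0,-1],[0,0,0],0.5],[[0,0,-2],[0,0,0],0.5],[[0,0,-2],[0,0,0],0.5],[[0,0,-2],[0,0,0],0.5],[[6,0,0],[0,0,0],0.5],[[6,0,0],[0,0,0],0.5],[[6,0,0],[0,0,0],0.5],[[6,0,0],[0,0,0],0.5],[[0,0,0],[0,0,0],0.5]])

```text
time_s: 28.98
eef_pos: [0.3988, -0.0667, 0.0777]
ee_rot: [0.068, 0.998, -0.0, 0.001]
wrist_force: [0.9, 0.5, 0.0]
opening: 0.5
grasp_force: 0.0
```

```bash
python3 -c "
from h import *
d=cam('top');im=d['img'][110:220,240:400,::-1];cv2.imwrite('pics/t3.png',np.clip(cv2.resize(im,(800,550))*1.5,0,255).astype('uint8'))
for t in (130,138):print(t,*handles(d,(262,130,380,200),t)[1],sep='\n')
print(d['img'][150:190:5,290:380:6].min(2))
go(.6,0,.1,262)"
```

```text
130
(640, -100, 79, 25, 172, array([348., 179.]))
(651, -30, 79, 25, 173, array([322., 176.]))
(659, 40, 80, 25, 172, array([296., 174.]))
138
[[121 123 124 125 126 126  58 125 124 123  62  87 126 125 125]
 [122 117 123 125 126 117  56 123 124 121  61  95 128 128 126]
 [124 134 130 127 127 111  57 125 124 124  57 113 124 123 123]
 [125 129 121 126 127 134 134 125 125 114 125 127 126 125 122]
 [122 134  83 125 124 134 134 125 124 128 131  99 126 124 123]
 [129 134  65 124 123 134 134 124 125 134 134 122 122 122 123]
 [124 130  84 124 122 134 134 126 126 134 133 125 124 123 122]
 [135 134 100 124 122 134 126 124 123 134 135 123 124 123 122]]
t 29.025 pos [ 0.4012 -0.067   0.078 ] alpha 172.2 q [-0.17 -0.27 -0.45  1.39 -0.   -0.03] F [ 0.3 -0.8 -0.7] open 0.497
wz -1.567 shift now [-18.8    9.34  -2.14] after turn [ -9.41 -18.76  -2.14] tilt [-3.3e-03 -1.0e-04 -1.0e+00]
```

View pics/t3.png

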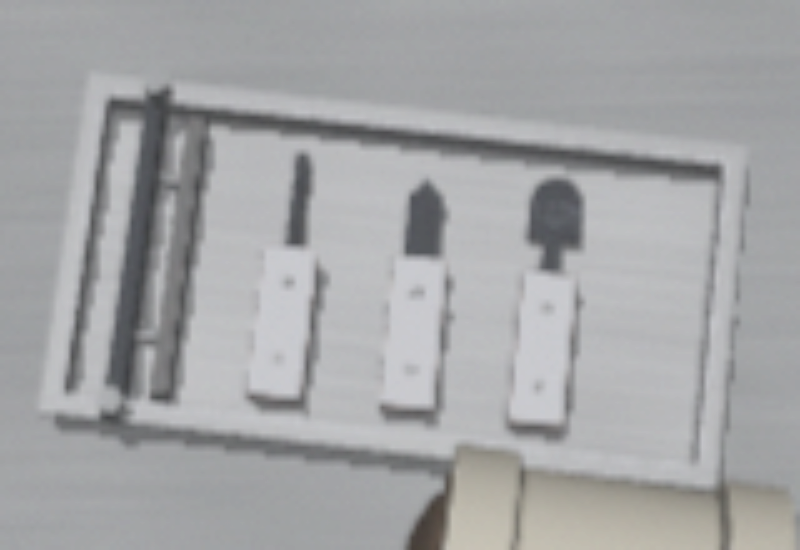

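All three lie straight across the tray, with handles at (282,322), (414,335) and (542,350) in the crop and steel ends pointing away. Next I'll turn the half-open fingers to push the spatula handle at two points.

Call:
arm_command(targets=[[[0,0,0],[0,0,-0.18],0.5],[[0,0,0],[0,0,-0.18],0.5],[[0,0,0],[0,0,-0.18],0.5],[[0,0,0],[0,0,-0.18],0.5],[[0,0,0],[0,0,-0.18],0.5],[[0,0,0],[0,0,-0.18],0.5],[[0,0,0],[0,0,-0.18],0.5],[[0,0,0],[0,0,-0.18],0.5],[[0,0,0],[0,0,-0.13],0.5],[[0,0,0],[0,0,0],0.5]])

```text
time_s: 30.28
eef_pos: [0.4029, -0.0673, 0.0769]
ee_rot: [-0.657, 0.754, -0.0, 0.0]
wrist_force: [0.8, -0.7, 0.6]
opening: 0.505
grasp_force: 0.0
```

```bash
python3 -c "
from h import *
go(.6333,-.1442,.006,262.2)"
```

```text
t 30.275 pos [ 0.4029 -0.0673  0.0769] alpha -97.9 q [-0.17 -0.26 -0.45  1.39 -0.   -1.6 ] F [ 0.8 -0.7  0.6] open 0.505
wz -0.001 shift now [  4.46 -23.88   7.1 ] after turn [  4.5  -23.87   7.1 ] tilt [ 1.e-04 -6.e-04 -1.e+00]
```

Call:
arm_command(targets=[[[0.75,-3.98,0],[0,0,0],0.5],[[0.75,-3.98,0],[0,0,0],0.5],[[0.75,-3.98,0],[0,0,0],0.5],[[0.75,-3.98,0],[0,0,0],0.5],[[0.75,-3.98,0],[0,0,0],0.5],[[0.75,-3.98,0],[0,0,0],0.5],[[0,0,0],[0,0,0],0.5],[[0,0,1.2],[0,0,0],0.5],[[0,0,1.2],[0,0,0],0.5],[[0,0,1.2],[0,0,0],0.5],[[0,0,1.2],[0,0,0],0.5],[[0,0,1.2],[0,0,0],0.5],[[0,0,1.1],[0,0,0],0.5],[[0,0,0],[0,0,0],0.5]])

```text
time_s: 32.02
eef_pos: [0.6315, -0.144, 0.0041]
ee_rot: [-0.657, 0.754, 0.001, -0.001]
wrist_force: [-0.7, -0.8, 0.1]
opening: 0.5
grasp_force: 0.0
```

```bash
cat >> h.py <<'E'
C=np.array([.680,-.0245]);xx=np.array([.9907,-.1358]);yy=np.array([.1358,.9907])
def st():
    s=robot.state();p=s['eef_pos'][:2]-C
    print('t',s['time_s'],'tcp tray mm',(p@xx*1000).round(1),(p@yy*1000).round(1),'z',(s['eef_pos'][2]*1000).round(1),'F tray x,y,z',(s['wrist_force'][:2]@xx).round(2),(s['wrist_force'][:2]@yy).round(2),s['wrist_force'][2].round(2))
E
python3 -c "
from h import *
st()"
```

```text
t 32.025 tcp tray mm -31.8 -125.0 z 4.1 F tray x,y,z -0.57 -0.85 0.06
```

Call:
arm_command(targets=[[[-0.5,0,0],[0,0,0],0.5],[[-0.5,0,0],[0,0,0],0.5],[[-0.4,0,0],[0,0,0],0.5],[[-0.4,0,0],[0,0,0],0.5],[[-0.4,0,0],[0,0,0],0.5],[[-0.4,0,0],[0,0,0],0.5],[[-0.4,0,0],[0,0,0],0.5],[[-0.4,0,0],[0,0,0],0.5],[[-0.4,0,0],[0,0,0],0.5],[[-0.4,0,0],[0,0,0],0.5],[[-0.4,0,0],[0,0,0],0.5],[[-0.4,0,0],[0,0,0],0.5],[[-0.4,0,0],[0,0,0],0.5],[[-0.4,0,0],[0,0,0],0.5],[[-0.4,0,0],[0,0,0],0.5],[[-0.4,0,0],[0,0,0],0.5],[[-0.4,0,0],[0,0,0],0.5],[[-0.4,0,0],[0,0,0],0.5],[[-0.4,0,0],[0,0,0],0.5],[[-0.4,0,0],[0,0,0],0.5]])

```text
time_s: 34.52
eef_pos: [0.6433, -0.0627, 0.0053]
ee_rot: [-0.657, 0.754, 0.0, -0.0]
wrist_force: [-0.6, -1.5, 1.7]
opening: 0.499
grasp_force: 0.8
```

```bash
python3 -c "
from h import *
st()
d=cam('side');im=d['img'][150:300,160:360,::-1];cv2.imwrite('pics/s4.png',np.clip(cv2.resize(im,(800,600))*1.5,0,255).astype('uint8'))"
```

```text
t 34.525 tcp tray mm -31.1 -42.8 z 5.3 F tray x,y,z -0.42 -1.57 1.71
```

View pics/s4.png

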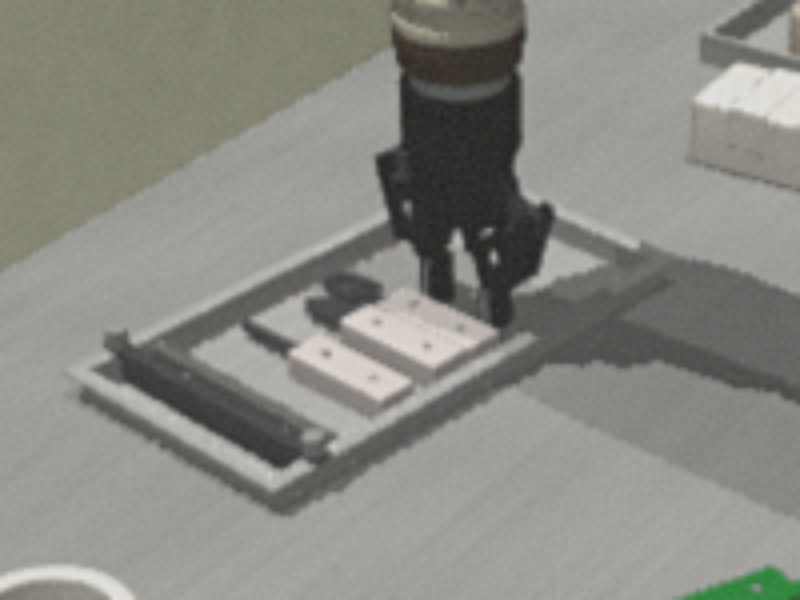

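Spatula and knife are sliding together, side by side at (420,330), and the trier is still about 15 mm ahead at (350,375). All stay straight, so I continue more slowly.

Call:
arm_command(targets=[[[-0.3,0,0],[0,0,0],0.5],[[-0.3,0,0],[0,0,0],0.5],[[-0.3,0,0],[0,0,0],0.5],[[-0.3,0,0],[0,0,0],0.5],[[-0.3,0,0],[0,0,0],0.5],[[-0.3,0,0],[0,0,0],0.5],[[-0.3,0,0],[0,0,0],0.5],[[-0.3,0,0],[0,0,0],0.5],[[-0.3,0,0],[0,0,0],0.5],[[-0.3,0,0],[0,0,0],0.5],[[-0.3,0,0],[0,0,0],0.5],[[-0.3,0,0],[0,0,0],0.5],[[-0.2,0,0],[0,0,0],0.5],[[-0.2,0,0],[0,0,0],0.5],[[-0.2,0,0],[0,0,0],0.5],[[-0.2,0,0],[0,0,0],0.5]])

```text
time_s: 36.58
eef_pos: [0.6493, -0.0192, 0.0053]
ee_rot: [-0.657, 0.754, 0.0, -0.0]
wrist_force: [-0.5, -1.8, -0.0]
opening: 0.501
grasp_force: 0.9
```

```bash
python3 -c "
from h import *
st()"
```

```text
t 36.575 tcp tray mm -31.1 1.1 z 5.3 F tray x,y,z -0.23 -1.86 -0.02
```

Call:
arm_command(targets=[[[-0.15,0,0],[0,0,0],0.5],[[-0.15,0,0],[0,0,0],0.5],[[-0.15,0,0],[0,0,0],0.5],[[-0.15,0,0],[0,0,0],0.5]])

```text
time_s: 37.08
eef_pos: [0.6501, -0.0133, 0.0053]
ee_rot: [-0.657, 0.754, 0.0, 0.0]
wrist_force: [0.3, -1.4, 0.3]
opening: 0.5
grasp_force: 0.9
```

```bash
python3 -c "
from h import *
st()
d=cam('side');im=d['img'][150:300,160:360,::-1];cv2.imwrite('pics/s5.png',np.clip(cv2.resize(im,(800,600))*1.5,0,255).astype('uint8'))"
```

```text
t 37.075 tcp tray mm -31.1 7.0 z 5.3 F tray x,y,z 0.47 -1.37 0.26
```

View pics/s5.png

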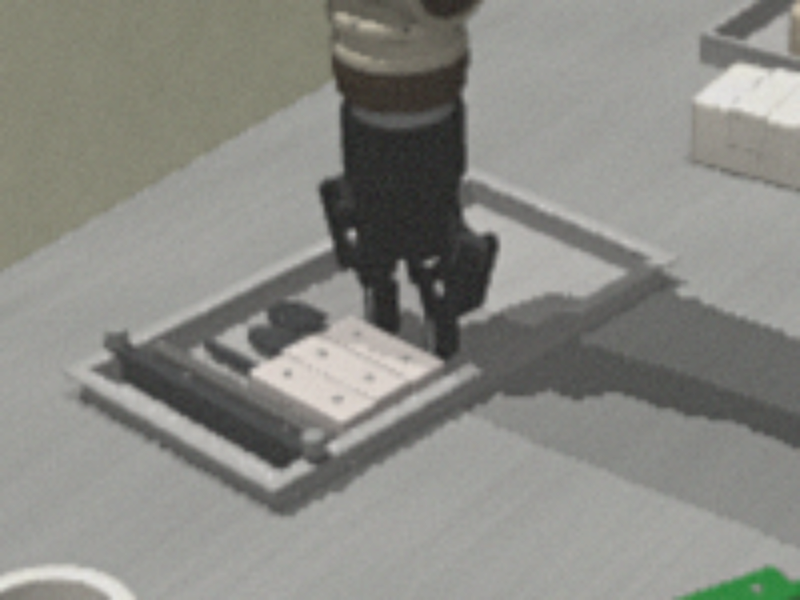

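All three handles now touch side by side at (345,370), and the bumper is just in front of the trier (255,375). I'll creep forward, watching the force.

Call:
arm_command(targets=[[[-0.1,0,0],[0,0,0],0.5],[[-0.1,0,0],[0,0,0],0.5],[[-0.1,0,0],[0,0,0],0.5],[[0,0,0],[0,0,0],0.5]])

```text
time_s: 37.62
eef_pos: [0.6505, -0.0103, 0.0053]
ee_rot: [-0.657, 0.754, 0.0, 0.0]
wrist_force: [-0.5, -0.0, -0.2]
opening: 0.502
grasp_force: 0.4
```

Call:
arm_command(targets=[[[-0.1,0,0],[0,0,0],0.5],[[-0.1,0,0],[0,0,0],0.5],[[-0.1,0,0],[0,0,0],0.5],[[0,0,0],[0,0,0],0.5]])

```text
time_s: 38.12
eef_pos: [0.6509, -0.0073, 0.0052]
ee_rot: [-0.657, 0.754, 0.0, 0.0]
wrist_force: [0.4, -1.1, 0.5]
opening: 0.505
grasp_force: 0.4
```

```bash
python3 -c "
from h import *
st()"
```

```text
t 38.125 tcp tray mm -31.1 13.1 z 5.2 F tray x,y,z 0.58 -0.99 0.51
```

Call:
arm_command(targets=[[[-0.1,0,0],[0,0,0],0.5],[[-0.1,0,0],[0,0,0],0.5],[[0,0,0],[0,0,0],0.5]])

```text
time_s: 38.5
eef_pos: [0.6512, -0.0054, 0.0053]
ee_rot: [-0.657, 0.754, 0.0, 0.0]
wrist_force: [-1.1, -1.2, -1.1]
opening: 0.503
grasp_force: 0.4
```

Call:
arm_command(targets=[[[-0.1,0,0],[0,0,0],0.5],[[-0.1,0,0],[0,0,0],0.5],[[0,0,0],[0,0,0],0.5]])

```text
time_s: 38.88
eef_pos: [0.6515, -0.0034, 0.0053]
ee_rot: [-0.657, 0.754, 0.0, 0.0]
wrist_force: [-0.3, -1.7, 0.0]
opening: 0.497
grasp_force: 0.6
```

Call:
arm_command(targets=[[[-0.1,0,0],[0,0,0],0.5],[[-0.1,0,0],[0,0,0],0.5],[[0,0,0],[0,0,0],0.5]])

```text
time_s: 39.25
eef_pos: [0.6517, -0.0016, 0.0053]
ee_rot: [-0.657, 0.754, -0.0, -0.0]
wrist_force: [-1.1, -3.6, 0.5]
opening: 0.5
grasp_force: 1.6
```

```bash
python3 -c "
from h import *
st()
d=cam('top');cv2.imwrite('pics/t6.png',d['img'][:,:,::-1])
im=d['img'][120:210,240:340].astype(int).min(2)
for v in (18,22,26,30,40,60): print(v+120,im[v,20:80])"
```

```text
t 39.25 tcp tray mm -31.2 18.9 z 5.3 F tray x,y,z -0.63 -3.67 0.48
138 [ 67  69  94 117 129 129 128 117  71  58  56  50  55  86 100 120  91  82
  78  65  69  98 120 104  97 101 100 101  99  98  99 103 106 107 110 112
 112 113 114 116 116 117 118 119 119 119 120 120 121 120 119 118 120 119
 119 119 118 119 118 117]
142 [ 63  91 117 129 130 128 122  94  58  56  52  42  66  84  90 100  83  83
  76  54  87 114 119  98  92  92  91  90  94  99 101 105 106 109 110 112
 112 113 114 116 117 118 118 119 118 119 120 120 121 120 121 120 120 120
 119 118 119 118 117 116]
146 [ 72 100 128 129 128 128 115  65  55  57  49  53  72  85  91  90  82  78
  61  69  99 125 112  66  82  79  87  92  97  99 103 105 109 110 111 112
 114 114 116 116 117 118 118 118 119 120 120 119 120 120 121 120 119 119
 119 118 119 118 117 117]
150 [ 86 100 130 128 128 118  78  59  59  53  48  71  91 104  90  81  84  77
  59  84  98 113  70  65  75  83  91  95  99 102 103 107 108 110 111 112
 113 115 116 117 117 120 118 119 119 120 120 120 120 120 120 121 120 120
 119 119 119 118 118 117]
160 [125 125 126 126 114  66  57  55  48  58  84 100 119  90  82  79  98 135
 135 135 135 135 126  89  87  92  97  99 101 104 106 108 110 111 112 115
 115 116 116 117 118 118 119 119 119 119 119 120 120 120 120 119 120 121
 120 120 119 121 119 117]
180 [126 116  70  58  58  50  50  81 102 119  90  84  86 101 127 135 135 134
 124 111 102  82  88  92  96  99 101 104 107 109 109 111 113 113 114 116
 117 117 118 118 119 119 120 121 120 121 122 121 122 121 122 122 123 122
 121 120 120 120 120 120]
```

Call:
arm_command(targets=[[[-0.1,0,0],[0,0,0],0.5],[[-0.1,0,0],[0,0,0],0.5],[[0,0,0],[0,0,0],0.5]])

```text
time_s: 39.67
eef_pos: [0.6519, 0.0004, 0.0052]
ee_rot: [-0.657, 0.754, -0.0, -0.0]
wrist_force: [-1.6, -3.5, 0.2]
opening: 0.5
grasp_force: 2.4
```

```bash
python3 -c "
from h import *
st()"
```

```text
t 39.675 tcp tray mm -31.2 20.8 z 5.2 F tray x,y,z -1.15 -3.67 0.22
```

Call:
arm_command(targets=[[[0.05,0,0],[0,0,0],0.5],[[0.05,0,0],[0,0,0],0.5],[[0.05,0,0],[0,0,0],0.5],[[0.05,0,0],[0,0,0],0.5],[[0.05,0,0],[0,0,0],0.5],[[0.05,0,0],[0,0,0],0.5],[[0.05,0,0],[0,0,0],0.5],[[0.05,0,0],[0,0,0],0.5],[[0.05,0,0],[0,0,0],0.5],[[0.05,0,0],[0,0,0],0.5],[[0.05,0,0],[0,0,0],0.5],[[0.05,0,0],[0,0,0],0.5]])

```text
time_s: 41.18
eef_pos: [0.6512, -0.0055, 0.0053]
ee_rot: [-0.657, 0.754, 0.0, 0.0]
wrist_force: [0.0, 0.2, -0.1]
opening: 0.503
grasp_force: 0.0
```

Call:
arm_command(targets=[[[0.2,0,0],[0,0,0],0.5],[[0.5,0,0],[0,0,0],0.5],[[1,0,0],[0,0,0],0.5],[[0,0,-1.5],[0,0,0],0.5],[[0,0,-2],[0,0,0],0.5],[[0,0,-2],[0,0,0],0.5],[[0,0,-2],[0,0,0],0.5],[[0,5,0],[0,0,0],0.5],[[0,5,0],[0,0,0],0.5],[[0,5,0],[0,0,0],0.5],[[0,5,0],[0,0,0],0.5],[[0,5,0],[0,0,0],0.5],[[0,0,0],[0,0,0],0.5]])

```text
time_s: 42.8
eef_pos: [0.3992, 0.0121, 0.0817]
ee_rot: [-0.658, 0.753, -0.001, 0.001]
wrist_force: [0.5, 1.2, 1.0]
opening: 0.501
grasp_force: 0.0
```

```bash
python3 -c "
from h import *
st()
d=cam('top');im=d['img'][110:220,240:400,::-1];cv2.imwrite('pics/t7.png',np.clip(cv2.resize(im,(800,550))*1.5,0,255).astype('uint8'))
for t in (130,):
  for h in handles(d,(262,130,380,200),t)[1]:
    p=np.array(h[:2])/1000-C; print(h,(p@xx*1000).round(),(p@yy*1000).round())"
```

```text
t 42.8 tcp tray mm -283.1 -1.9 z 81.7 F tray x,y,z 0.32 1.26 1.0
(661, 52, 87, 82, 82, array([292., 173.])) -29.0 73.0
```

View pics/t7.png

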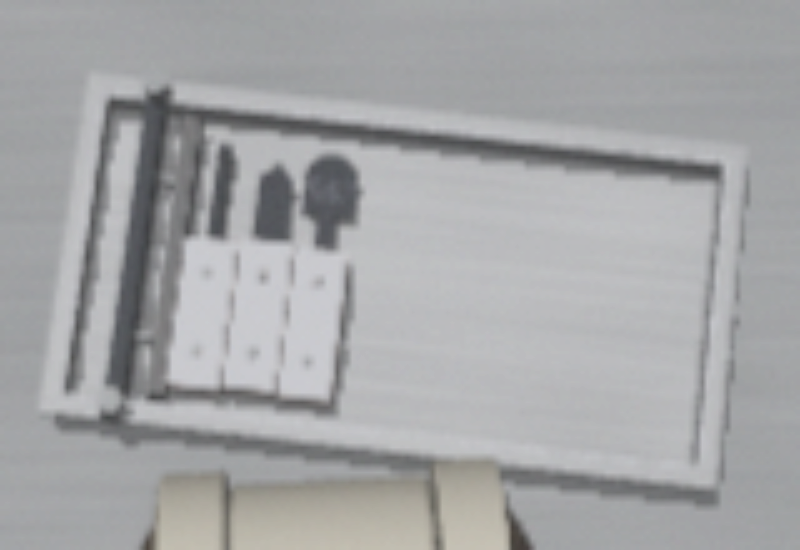

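The three handles sit tight side by side (block 170–350, about 87 mm wide). The bumper rests against the trier, and the steel ends point away from the robot. The tray is otherwise undisturbed, so I'm handing in.

```bash
python3 -c "
from h import *
print(robot.close_job())"
```

```text
the job is handed in; nothing more can be done
None
```

I handed the job in at about 43 s: trier, knife and spatula lie side by side across the tray, tips away from the robot, with the stop pressed back about 5 mm and then eased off to rest against the trier, and the bystanders untouched; no verdict was returned.

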